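Prove and re-arm the bench's stop station

TASK

Do the start-of-shift check of the bench's stop station: press the mushroom stop button straight in until it latches and take the finger off it, then twist its head clockwise (seen from above) until it springs back out, and last press the tall round reset button on the two-button box all the way down and let go. Nothing needs gripping, fingertips are enough: do not lift, tip or shove away either box, do not press the low square start button, do not press reset while the stop is still in, and leave the other things on the bench as they are.

Things in the scene. Friction and masses are not known exactly. Their poses are not given: they have to be found in the camera images.
- stop_box: The stop box: a grey die-cast housing of 100 x 100 mm, 60 mm high, standing loose on four rubber feet (about 1.5 kg), with one mushroom button in the middle of its top. Origin at the centre of its underside, z up.
- stop_top (a point): Centre of the flat top of the mushroom head (the flat is 29 mm across). 94 mm above the bench when the button is out, 86 mm when it is latched in. Moves and turns with the head. The head is a black disc 44 mm across and 16 mm thick, with two wings on opposite sides that reach out to 37 mm from the axis, along this frame's +y and -y. Two moulded arrows on top show the twist direction. z up.
- stop_wing_a (a point): Centre of the rounded end of one wing, 31 mm from the head's axis along the head's +y. The wing is 12 mm wide (along the head's x) with flat sides, its end is a half round of 6 mm radius, and it is 15 mm high, 7.5 mm above and below this point. Latched in, its underside is 10 mm above the box's top. Push against the side of a wing to twist the head.
- stop_wing_b (a point): The same on the opposite wing, 31 mm from the axis along the head's -y.
- stop_press (a joint): How far the mushroom is pushed in, m: 0 out, 0.008 fully in. It resists with up to about 9 N, most over the first 2 mm; past about 5 mm it snaps down by itself and stays latched in. It springs out again once the twist has lifted it back past that point.
- stop_turn (a joint): Turn of the head, rad: 0 at rest, growing clockwise seen from above, stop at 0.9. A light spring brings it back to 0 when let go. With the button latched in, turning lifts it and it springs out at about 0.5 to 0.6 rad; a push of about 3 N on a wing's end does it, and the box stays put by its weight. A head held turned cannot be latched.
- button_box: The two-button box: a grey die-cast housing, 80 mm (x) by 130 mm (y), 60 mm high, standing loose on four rubber feet (about 1.3 kg). The reset button is 30 mm from the middle along its +y, the start button 30 mm along its -y. Origin at the centre of its underside, z up.
- reset_top (a point): Centre of the top of the reset button: black, round, 26 mm across, standing 12 mm proud of a round steel ring, top 76 mm above the bench.
- reset (a joint): How far the reset button is pushed in, m: 0 out, 0.006 fully down. A spring button, about 5 N at full travel; it comes back by itself.
- start_top (a point): Centre of the top of the start button: black, square, 26 x 26 mm, only 4 mm proud of a square steel frame, top 68 mm above the bench. To be left alone.
- start (a joint): How far the start button is pushed in, m: 0 out, 0.0035 fully down.
- nut_jar: White plastic jar with a screw cap, 44 mm across, 61 mm tall. A loose bystander; origin at the centre of its underside.
- threadlock_bottle: Small upright bottle, 29 mm across, 96 mm tall. A loose bystander; origin at the centre of its underside.
- driver_bit_1: Steel driver bit lying flat, 48 mm long, 9 mm thick. A loose bystander; origin at the centre of its underside.
- hex_key_0: L-shaped hex key lying flat, 98 x 31 mm, 7 mm thick. A loose bystander; origin at the centre of its underside.
- plug_gauge_0: Steel plug gauge lying flat, 89 mm long, 12 mm thick. A loose bystander; origin at the centre of its underside.
- loupe: Black eye loupe, 37 mm across, 38 mm tall. A loose bystander; origin at the centre of its underside.

How it is judged:
By the outcome, as a careful person would: the job done as asked, in the order asked, and still so for the second after the job is handed in, with the robot touching nothing.
It also fails if it takes over 43 s, if anything falls off the work surface, if the arm or the gripper's body presses on something with over 40 N, if the wrist force passes 120 N, or if a joint passes its speed limit or range.

ROBOT

A 6-joint arm with a two-finger parallel gripper is mounted at the origin on a cart in front of the work surface, level with it; the furniture and walls round the work are solid. World frame = base frame: x ahead of the robot, y to its left, z up, the work surface at z = 0. Lengths are in m, angles in degrees, forces in N, time in s.
With the tool pointing down it reaches from about 0.25 to 0.725 m from the base axis. Payload 9.7 kg.
Tool frame: the origin (TCP) lies at the very end of the fingers, on their centre line; the grasp point (between the pads) lies 19 mm behind it (bot.grip_depth is the distance from the TCP to the grasp point, in m); z points along the fingers, y is the direction in which the jaws open and shut (so a half turn about z gives the same grasp; the last joint's range is limited). The gripper opens to 85 mm and grips with 20 to 120 N. Pads are 22 mm wide; open, the fingers measure 114 mm over their backs; the gripper's body (76 mm by 85 mm) begins 54 mm behind the grasp point. The pads swing forward as they close: fully open they stand 13 mm farther back than shut.
Start: joints at [65.203, 4.979, 10.078, 95.1, 0, 90], TCP at [0.231, 0.499, 0.231] pointing down, gripper open.
Joint ranges: [-179.16, 179.16], [-48.56, 103.87], [-65.8, 70.77], [-126.05, 130.52], [-82.76, 87.17], [-180, 180]. Speed limits (degrees/s): [127.2, 127.2, 147.25, 180, 180, 180].

INTERFACE

Orientations are given as [roll, pitch, yaw] about the fixed x, y, z axes, in that order (R = Rz(yaw) Ry(pitch) Rx(roll)).
In Python, from workcell import telemetry, optics, order, bot gives the robot as it stands. The module is installed in compiled form; this text tells all that it offers.
- The arm moves only by the shell command python3 -m inch 'ROWS' [FORCE]. ROWS is JSON, a list of rows, each a list of 7 numbers: the shift along the tool's x, y, z in m, then the turn, a rotation vector about the tool's x, y, z in rad, then the closure, from 0 (fully open) to 1 (shut). In form: [[tx, ty, tz, rx, ry, rz, grip], ...]. A call has 1 to 12 rows; each row is the pose to reach, as a shift and turn from the pose commanded when the call began, along the tool's axes at that moment; what a row does not reach only later rows make up. A row lasts 1/12 s, in which the tool goes at most 41.7 mm and 7.16 degrees, less where a joint would pass 70% of its speed; a pose out of reach is approached as far as the arm can. A call with a gripper value outside its range is refused whole. The fingers move at their own pace and stop on an object; FORCE is the grip in N (left out, the last holds). Time passes only in rows, so rows that repeat a pose let the fingers close. It gives the time, the measured TCP pose, the force and the opening at its end, in the units of the state.
- telemetry.get_obs(): the state, without advancing time (a new reading comes with each control period).
- optics.camera(name): name is "scene" or "side" or "wrist"; returns (picture, depth): 480x640x3 uint8, red, green, blue; 480x640 float32, m along the optical axis (not along the pixel's ray), 0 where there is no reading.
- optics.camera_info(name): a dict with "camera_matrix" (3x3 intrinsics, pixels), "k1" (the pictures are not rectified: a ray, as slopes to the right and down, at radius r is drawn at 1 + k1 r^2 times it, then the intrinsics apply), "xyz" and "attitude" of the camera in the world; the wrist camera has in their place "mount" (4x4, takes a point from camera to tool coordinates, whose origin is the TCP and whose axes are the flange's). Camera axes: x right, y down, z forward; pixel columns grow to the right and rows downward; lengths in m; the calibration is good to about 2 mm. A picture is of the moment at which its call begins: read the wrist's pose just before it. camera_info takes no time and is no camera call.
- order.job_done(): hands the job in, once; it reports no verdict.
The state is a dict: "time": time; "q": joint angles; "qd": joint speeds; "joint_efforts": joint torques, N m; "ee_pos": TCP position; "tcp_rot": TCP orientation; "wrist_force": force on the tool from outside, world axes, zero at the start; "torque": the same for the moment, N m; "opening": finger opening in m.
Only numpy, scipy, OpenCV 4.12 (cv2) and the standard library are available. Lean on these libraries where they do the work, as an engineer would, in place of code of your own. Each camera call takes 0.05 s, during which the arm holds its last target. There are 200 camera calls.

## Working session

There is one attempt and no reset: what is moved stays moved. The work goes in short steps, Python scripts to look and compute and a shell command to move; the robot and the scene stay as the last step left them, time stands still between calls to the robot, and variables do not carry over. Pictures are saved under pics/ and viewed, about 8 in all and at most 12, crops included, and the job is handed in when it is done.

```bash
mkdir -p pics; cat > h.py <<'E'
import numpy as np, cv2
from scipy.spatial.transform import Rotation as R
from workcell import telemetry, optics, order, bot
def pose():
    o=telemetry.get_obs(); return np.array(o["ee_pos"]),R.from_euler('xyz',o["tcp_rot"],degrees=True).as_matrix()
def cam(n):
    p,Rt=pose(); im,d=optics.camera(n); c=optics.camera_info(n)
    if n=="wrist":
        M=np.array(c["mount"]); T=np.eye(4);T[:3,:3]=Rt;T[:3,3]=p; T=T@M
    else:
        T=np.eye(4);T[:3,:3]=R.from_euler('xyz',c["attitude"],degrees=True).as_matrix();T[:3,3]=c["xyz"]
    K=np.array(c["camera_matrix"]);k=c["k1"]
    v,u=np.mgrid[:480,:640]
    x=np.stack([(u-K[0,2])/K[0,0],(v-K[1,2])/K[1,1]],-1); y=x.copy()
    for _ in range(8): y=x/(1+k*(y**2).sum(-1,keepdims=True))
    P=np.concatenate([y,np.ones((480,640,1))],-1)*d[...,None]
    W=P@T[:3,:3].T+T[:3,3]; W[d==0]=np.nan
    return im,W
def save(n,im): cv2.imwrite(f"pics/{n}.png",im[...,::-1])
E
python3 - <<'E'
from h import *
print(telemetry.get_obs())
for n in("scene","side"):
    im,W=cam(n); save(n+"0",im); np.save(n,W); print(optics.camera_info(n))
E
```

```text
{'time': 0.0, 'q': array([ 6.52029686e+01,  5.01180531e+00,  1.00352418e+01,  9.51004995e+01,
       -8.88843050e-04,  8.99994921e+01]), 'qd': array([-0.01631009, -0.06550546, -0.12548889,  0.03325895, -0.02739293,
        0.0158294 ]), 'joint_efforts': array([ 2.96761784e-03, -5.20387423e+01,  4.64800680e+01,  1.62553391e-02,
        1.04198332e-04, -4.14108342e-06]), 'ee_pos': array([0.23057998, 0.49907818, 0.23058337]), 'tcp_rot': array([-1.79922937e+02,  8.88159120e-04,  1.55203478e+02]), 'wrist_force': array([ 0.02580473, -0.44235034,  0.28275807]), 'torque': array([-0.00385879, -0.01554433,  0.03542165]), 'opening': 0.08572325376201397}
{'camera_matrix': array([[470.28414664,   0.        , 321.20885175],
       [  0.        , 470.28414664, 234.29035087],
       [  0.        ,   0.        ,   1.        ]]), 'k1': -0.08035731809656667, 'xyz': array([ 0.25224245, -0.52552543,  0.71639317]), 'attitude': array([-136.24728108,    1.25428769,  -29.26823628])}
{'camera_matrix': array([[454.86619496,   0.        , 320.21489999],
       [  0.        , 454.86619496, 230.49138875],
       [  0.        ,   0.        ,   1.        ]]), 'k1': -0.013209678410395966, 'xyz': array([ 0.49927121, -0.69810651,  0.60312358]), 'attitude': array([-126.37800403,   -0.6551449 ,   -0.22288401])}
```

View pics/scene0.png

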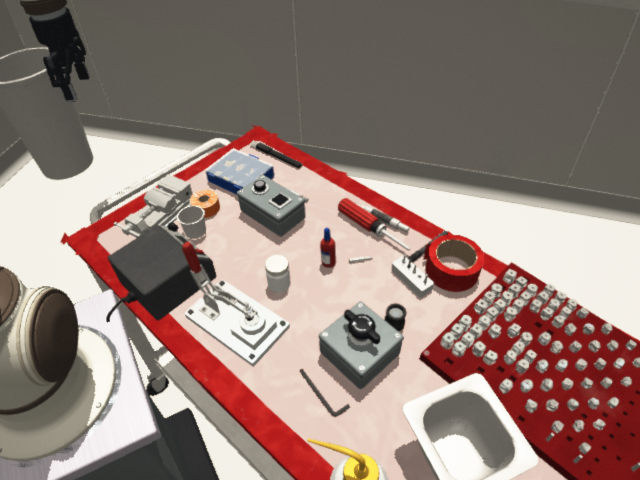

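The stop box head is at about (362,327) with its loupe neighbour at (397,316). On the button box at (272,205), the round reset is at (260,186) and the square start at (281,200).

```bash
python3 - <<'E'
from h import *
W=np.load("scene.npy")
for n,(u,v) in dict(head=(362,327),wingL=(348,325),wingR=(378,325),loupe=(397,312),reset=(260,184),start=(281,199),boxtop=(335,340),bbtop=(270,193),bottle=(327,232),jar=(277,262),white=(413,270)).items(): print(n,np.round(W[v,u],3))
# box tops
z=W[...,2]
for nm,(c,r) in dict(stop=((362,327),(0.3,)),bb=((272,195),())).items():
    c0=W[c[1],c[0]]
    m=(abs(z-0.060)<0.006)&(np.hypot(W[...,0]-c0[0],W[...,1]-c0[1])<0.1)
    n,l,s,ce=cv2.connectedComponentsWithStats(m.astype(np.uint8))
    i=1+np.argmax(s[1:,4]); P=W[l==i][:,:2].astype(np.float32)
    print(nm,len(P),cv2.minAreaRect(P))
# head above
c0=W[327,362]; m=(z>0.075)&(np.hypot(W[...,0]-c0[0],W[...,1]-c0[1])<0.06); P=W[m]
print('head',len(P),P.min(0),P.max(0),cv2.minAreaRect(P[:,:2].astype(np.float32)))
im=cv2.imread("pics/scene0.png"); cv2.imwrite("pics/c1.png",np.hstack([cv2.resize(im[280:400,310:420],(440,480),interpolation=2),cv2.resize(im[160:250,225:315],(360,480)[:1]+(480,),interpolation=2)]))
E
```

```text
head [ 0.488 -0.205  0.096]
wingL [ 0.474 -0.187  0.09 ]
wingR [ 0.526 -0.197  0.062]
loupe [ 0.581 -0.178  0.034]
reset [0.5   0.209 0.077]
start [0.52  0.151 0.07 ]
boxtop [ 0.452 -0.185  0.061]
bbtop [0.512 0.19  0.061]
bottle [0.545 0.002 0.092]
jar [0.442 0.008 0.061]
white [ 0.665 -0.113  0.029]
stop 2659 ((0.4918871521949768, -0.19879016280174255), (0.1011219397187233, 0.09989607334136963), 12.554072380065918)
bb 1389 ((0.5085906982421875, 0.18236158788204193), (0.08266846835613251, 0.13210617005825043), 18.54841423034668)
head 703 [ 0.47142339 -0.2335296   0.07866432] [ 0.51327273 -0.163982    0.09852299] ((0.4920421540737152, -0.19886761903762817), (0.06301696598529816, 0.04181509092450142), 72.65892028808594)
```

View pics/c1.png

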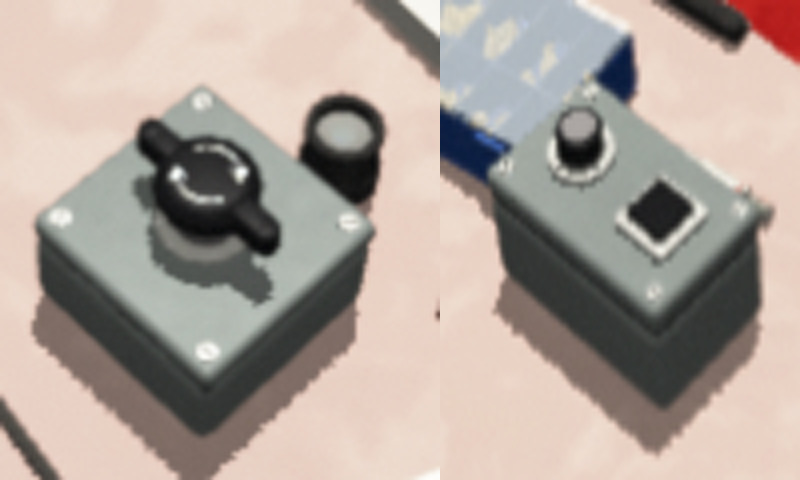

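```bash
python3 - <<'E'
from h import *
im=cv2.imread("pics/scene0.png"); c=np.array([.492,-.199])
for n in("scene","side"):
    W=np.load(n+".npy"); q=W[...,:2]-c; r=np.hypot(q[...,0],q[...,1])
    m=(W[...,2]>.078)&(r>.026)&(r<.037); a=np.degrees(np.arctan2(q[...,1],q[...,0]))[m]
    print(n,m.sum(),np.round(np.sort(a)[::max(1,m.sum()//14)]), 'zmed wings',np.nanmedian(W[m][:,2]))
    m=(W[...,2]>.09)&(r<.03); print('top',np.nanmean(W[m],0), m.sum(), [cv2.minAreaRect(W[m][:,:2].astype(np.float32))])
    d=np.hypot(W[...,0]-.5,W[...,1]-.21); m=(W[...,2]>.073)&(W[...,2]<.09)&(d<.03); print('reset',np.nanmean(W[m],0),np.nanmedian(W[m],0),m.sum())
    m=(W[...,2]>.054)&(W[...,2]<.066)&(r<.08);P=W[m][:,:2].astype(np.float32);print(cv2.minAreaRect(P))
    m=(W[...,2]>.057)&(W[...,2]<.064)&(np.hypot(W[...,0]-.508,W[...,1]-.182)<.09);P=W[m][:,:2].astype(np.float32);print(cv2.minAreaRect(P))
p,Rt=pose();print(p,np.round(Rt,3)); 
for t in([.49,-.20],[.5,.21]): print(Rt.T@(np.array([*t,.2])-p))
E
```

```text
scene 120 [-91. -87. -86. -84. -82. -79. -77. -73. -70.  92. 100. 104. 107. 112.
 114.] zmed wings 0.09222632834001637
top [ 0.49101088 -0.20033807  0.09386322] 541 [((0.4918650984764099, -0.19954940676689148), (0.05338378623127937, 0.04138103500008583), 70.6943130493164)]
reset [0.49919702 0.21014807 0.07673975] [0.49893214 0.20924316 0.07687636] 86
((0.4918871521949768, -0.19879016280174255), (0.1011219397187233, 0.09989607334136963), 12.554072380065918)
((0.5085476636886597, 0.18263939023017883), (0.0824761614203453, 0.13197240233421326), 18.96136474609375)
side 98 [-91. -88. -86. -85. -83. -80. -78. -75. -74. -71. -68.  99. 105. 111.] zmed wings 0.09270736419872727
top [ 0.49124847 -0.20267375  0.09395476] 488 [((0.4902939796447754, -0.1999930739402771), (0.039525628089904785, 0.05550379306077957), 43.817752838134766)]
reset [0.49822155 0.20698779 0.07662882] [0.49912216 0.2074096  0.07680042] 68
((0.4914281964302063, -0.20135663449764252), (0.10015564411878586, 0.10154352337121964), 14.060266494750977)
((0.5083776116371155, 0.18026643991470337), (0.08038467168807983, 0.13196523487567902), 19.221298217773438)
[0.23059385 0.49909026 0.2306579 ] [[-0.908  0.419 -0.   ]
 [ 0.419  0.908 -0.001]
 [-0.    -0.001 -1.   ]]
[-0.52870473 -0.52578577  0.0312936 ]
[-0.36581645 -0.14939873  0.03084002]
```

View pics/side0.png

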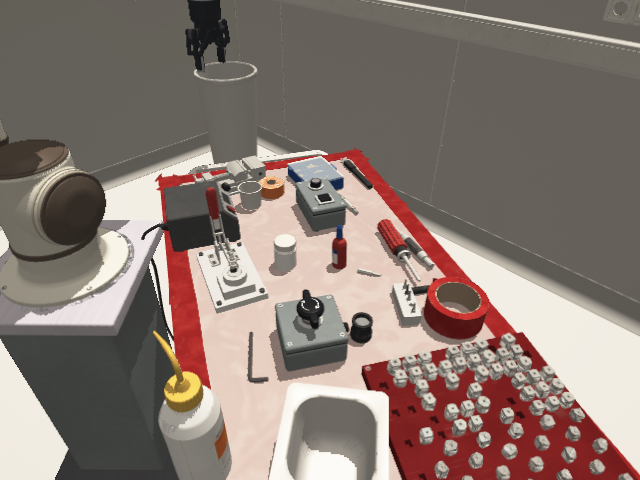

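```bash
python3 -m inch '[[-0.527,-0.526,0,0,0,0.91,1],[-0.527,-0.526,0,0,0,0.91,1],[-0.527,-0.526,0,0,0,0.91,1],[-0.527,-0.526,0,0,0,0.91,1],[-0.527,-0.526,0,0,0,0.91,1],[-0.527,-0.526,0,0,0,0.91,1],[-0.527,-0.526,0,0,0,0.91,1],[-0.527,-0.526,0,0,0,0.91,1],[-0.527,-0.526,0,0,0,0.91,1],[-0.527,-0.526,0,0,0,0.91,1],[-0.527,-0.526,0,0,0,0.91,1],[-0.527,-0.526,0,0,0,0.91,1]]'
python3 - <<'E'
from h import *
p,Rt=pose();o=telemetry.get_obs();print(o['q'],o['tcp_rot']); print(Rt.T@(np.array([.4917,-.2005,.2])-p))
E
```

```text
time: 1.1
ee_pos: [0.4038, 0.0281, 0.2313]
tcp_rot: [180.0, -0.0, 103.1]
wrist_force: [0.9, 0.7, 0.0]
opening: 0.0003
[ 3.97645287e+00 -1.47293179e+01 -8.26416902e+00  9.64427780e+01
  4.57956493e-03  8.09141539e+01] [ 1.79977187e+02 -9.89420858e-04  1.03062300e+02]
[-0.24254202  0.03393318  0.03129064]
```

```bash
python3 -m inch '[[-0.24,0.034,0,0,0,0,1],[-0.24,0.034,0,0,0,0,1],[-0.24,0.034,0,0,0,0,1],[-0.24,0.034,0,0,0,0,1],[-0.24,0.034,0,0,0,0,1],[-0.24,0.034,0,0,0,0,1],[-0.24,0.034,0,0,0,0,1],[-0.24,0.034,0,0,0,0,1]]'
python3 - <<'E'
from h import *
im,W=cam("wrist"); save("w1",im)
p,Rt=pose()
c=np.array([.4917,-.2005]); q=W[...,:2]-c; r=np.hypot(q[...,0],q[...,1])
for lo,hi in((.05,.068),(.088,.1)):
    m=(W[...,2]>lo)&(W[...,2]<hi)&(r<.08); print(m.sum(),W[m].min(0),W[m].max(0),cv2.minAreaRect(W[m][:,:2].astype(np.float32)))
print(p,telemetry.get_obs()['wrist_force'],Rt.T@(np.array([.4917,-.2005,.094])-p))
E
```

```text
time: 1.77
ee_pos: [0.491, -0.1973, 0.23]
tcp_rot: [-179.9, -0.1, 102.9]
wrist_force: [0.3, -0.2, 0.0]
opening: 0.0002
11934 [ 0.43466806 -0.25753826  0.05203055] [ 0.55365827 -0.14033638  0.06456881] ((0.4941025376319885, -0.19920167326927185), (0.10033714026212692, 0.09954126924276352), 13.618099212646484)
3329 [ 0.47286061 -0.23447947  0.08801783] [ 0.51539092 -0.1636581   0.09729364] ((0.4943144917488098, -0.19904905557632446), (0.06392011046409607, 0.04279797151684761), 73.13941192626953)
[ 0.49086396 -0.19621388  0.23054326] [-0.20484731 -0.17513428  0.23102191] [-4.52136501e-03  3.29577647e-05  1.36538228e-01]
```

View pics/w1.png

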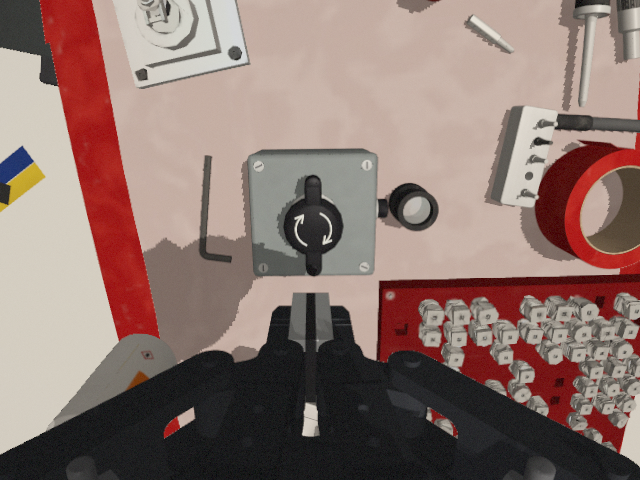

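The wrist view puts the head at (313,228) with its wings up and down at (313,185) and (313,265). The moulded arrows go clockwise, and the loupe at (413,207) is clear of the fingers.

```bash
python3 -m inch '[[-0.0036,0.0008,0.04,0,0,0,1],[-0.0036,0.0008,0.08,0,0,0,1],[-0.0036,0.0008,0.115,0,0,0,1],[-0.0036,0.0008,0.127,0,0,0,1],[-0.0036,0.0008,0.131,0,0,0,1],[-0.0036,0.0008,0.135,0,0,0,1],[-0.0036,0.0008,0.137,0,0,0,1],[-0.0036,0.0008,0.137,0,0,0,1]]'
python3 -m inch '[[0,0,0.002,0,0,0,1],[0,0,0.004,0,0,0,1],[0,0,0.006,0,0,0,1],[0,0,0.006,0,0,0,1]]'
```

```text
time: 2.48
ee_pos: [0.4936, -0.1993, 0.0961]
tcp_rot: [179.9, 0.1, 103.1]
wrist_force: [-0.2, -0.2, 1.0]
opening: 0.0002
time: 2.82
ee_pos: [0.4931, -0.1994, 0.0889]
tcp_rot: [179.9, 0.0, 103.1]
wrist_force: [-0.1, 0.4, -0.5]
opening: 0.0002
```

```bash
python3 -m inch '[[0,0,0.001,0,0,0,1],[0,0,0.0025,0,0,0,1],[0,0,0.0025,0,0,0,1]]'
python3 -m inch '[[0,0,0.001,0,0,0,1],[0,0,0.002,0,0,0,1],[0,0,0.002,0,0,0,1]]'
```

```text
time: 3.07
ee_pos: [0.4929, -0.1993, 0.0859]
tcp_rot: [180.0, 0.0, 103.1]
wrist_force: [0.4, 0.9, 1.7]
opening: -0.0001
time: 3.32
ee_pos: [0.4931, -0.1994, 0.0856]
tcp_rot: [179.9, 0.1, 103.1]
wrist_force: [-4.7, 1.4, 14.0]
opening: -0.0004
```

```bash
python3 -m inch '[[0,0,-0.02,0,0,0,1],[0,0,-0.06,0,0,0,0.4],[0,0,-0.08,0,0,0,0.37],[0,0,-0.08,0,0,0,0.37],[0,0,-0.08,0,0,0,0.37],[0,0,-0.08,0,0,0,0.37]]'
python3 - <<'E'
from h import *
for n in("scene","side","wrist"):
    im,W=cam(n); save(n+"2",im); np.save(n+"2",W)
    r=np.hypot(W[...,0]-.4925,W[...,1]+.1995)
    m=(W[...,2]>.075)&(r<.02)&(W[...,2]<.11); print(n,m.sum(),np.percentile(W[m][:,2],[50,80]) if m.sum() else 0)
p,Rt=pose();print(p,telemetry.get_obs()['opening'])
im,W=cam("wrist")
E
```

```text
time: 3.82
ee_pos: [0.4925, -0.1991, 0.1629]
tcp_rot: [-180.0, -0.0, 103.1]
wrist_force: [-0.3, 0.3, -0.0]
opening: 0.0539
scene 459 [0.08587066 0.08728395]
side 368 [0.08635002 0.08720482]
wrist 3619 [0.08593553 0.08669449]
[ 0.49221814 -0.19901114  0.16244815] 0.053705837414699795
```

View pics/wrist2.png

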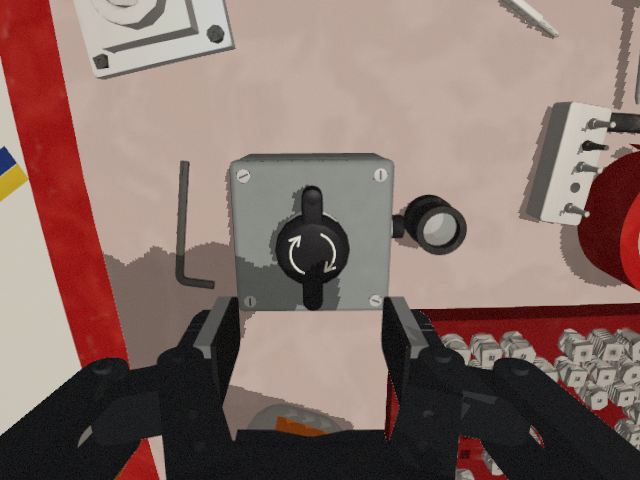

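The head is latched: its top is at 86 mm in all three cameras. The fingers are 54 mm apart on either side of the head at (313,247), square to the wings, so I'll lower them and twist.

```bash
python3 -m inch '[[0,0,0.03,0,0,0,0.41],[0,0,0.06,0,0,0,0.41],[0,0,0.085,0,0,0,0.41],[0,0,0.096,0,0,0,0.41],[0,0,0.096,0,0,0.12,0.41],[0,0,0.096,0,0,0.24,0.41],[0,0,0.096,0,0,0.36,0.41],[0,0,0.096,0,0,0.48,0.41],[0,0,0.096,0,0,0.6,0.41],[0,0,0.096,0,0,0.7,0.41],[0,0,0.096,0,0,0.8,0.41],[0,0,0.096,0,0,0.8,0.41]]'
python3 -c "
from h import *
print(telemetry.get_obs()['torque'])"
```

```text
time: 5.02
ee_pos: [0.4929, -0.1993, 0.0681]
tcp_rot: [180.0, -0.0, 57.0]
wrist_force: [-0.6, 0.6, -0.2]
opening: 0.0502
[ 0.04908502  0.01176546 -0.00905667]
```

```bash
python3 -m inch '[[0,0,0,0,0,0.08,0.41],[0,0,0,0,0,0.16,0.41],[0,0,0,0,0,0.24,0.41],[0,0,0,0,0,0.32,0.41],[0,0,0,0,0,0.4,0.41],[0,0,0,0,0,0.4,0.41]]'
python3 -c "
from h import *
print(telemetry.get_obs()['torque'])"
```

```text
time: 5.52
ee_pos: [0.4932, -0.1993, 0.0685]
tcp_rot: [179.9, -0.0, 34.3]
wrist_force: [0.9, -0.0, 2.3]
opening: 0.05
[ 0.0167748  -0.27371243  0.0632395 ]
```

```bash
python3 -m inch '[[0,0,0,0,0,0.08,0.41],[0,0,0,0,0,0.16,0.41],[0,0,0,0,0,0.2,0.41],[0,0,0,0,0,0.2,0.41]]'
python3 -c "
from h import *
print(telemetry.get_obs()['torque'])
im,W=cam('scene');save('s3',im[250:430,280:440]);np.save('s3',W)
im,W=cam('wrist');save('w3',im);
r=np.hypot(W[...,0]-.4925,W[...,1]+.1995)
m=(W[...,2]>.075)&(r<.018)&(W[...,2]<.11); print(m.sum(),np.percentile(W[m][:,2],[50,80]))
"
```

```text
time: 5.85
ee_pos: [0.4932, -0.1994, 0.0683]
tcp_rot: [179.9, -0.0, 23.0]
wrist_force: [2.0, -0.8, 1.3]
opening: 0.0506
[-0.15857717 -0.35937414  0.0048946 ]
7321 [0.08902884 0.08958948]
```

View pics/w3.png

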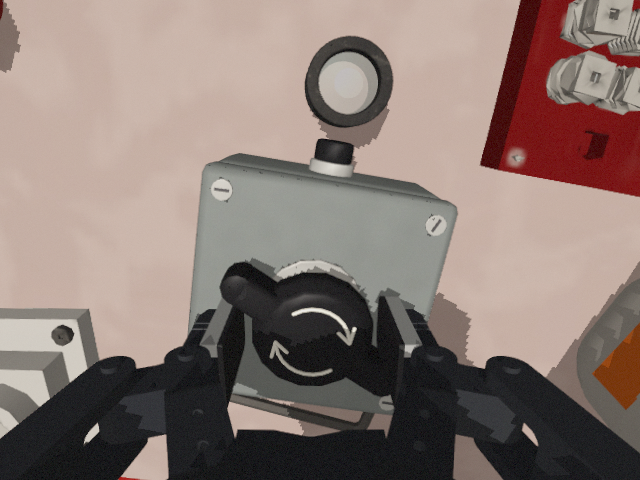

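The fingers are pushing both wings, at (245,288) and (380,370). The head has turned and risen to 89 mm, right at the release point, so I'll turn a little further.

```bash
python3 -m inch '[[0,0,0,0,0,0.06,0.41],[0,0,0,0,0,0.12,0.41],[0,0,0,0,0,0.17,0.41],[0,0,0,0,0,0.17,0.41]]'
python3 -c "
from h import *
print(telemetry.get_obs()['torque'])
im,W=cam('wrist')
r=np.hypot(W[...,0]-.4925,W[...,1]+.1995)
m=(W[...,2]>.075)&(r<.018)&(W[...,2]<.11); print(m.sum(),np.percentile(W[m][:,2],[50,80]))
"
```

```text
time: 6.28
ee_pos: [0.4931, -0.1994, 0.0681]
tcp_rot: [180.0, -0.0, 13.2]
wrist_force: [2.4, -1.0, 2.4]
opening: 0.0502
[-0.29726859 -0.40613722  0.04725991]
7475 [0.09057739 0.09114602]
```

```bash
python3 -m inch '[[0,0,0,0,0,0.06,0.41],[0,0,0,0,0,0.12,0.41],[0,0,0,0,0,0.12,0.41]]'
python3 -c "
from h import *
print(telemetry.get_obs()['torque'])
im,W=cam('wrist');save('w4',im)
r=np.hypot(W[...,0]-.4925,W[...,1]+.1995)
m=(W[...,2]>.075)&(r<.018)&(W[...,2]<.11); print(m.sum(),np.percentile(W[m][:,2],[50,80]))
"
```

```text
time: 6.58
ee_pos: [0.4927, -0.1993, 0.0676]
tcp_rot: [180.0, 0.0, 6.3]
wrist_force: [1.5, -0.7, 0.8]
opening: 0.0509
[-0.30174532 -0.33945759  0.05509494]
7902 [0.09435879 0.09491767]
```

View pics/w4.png

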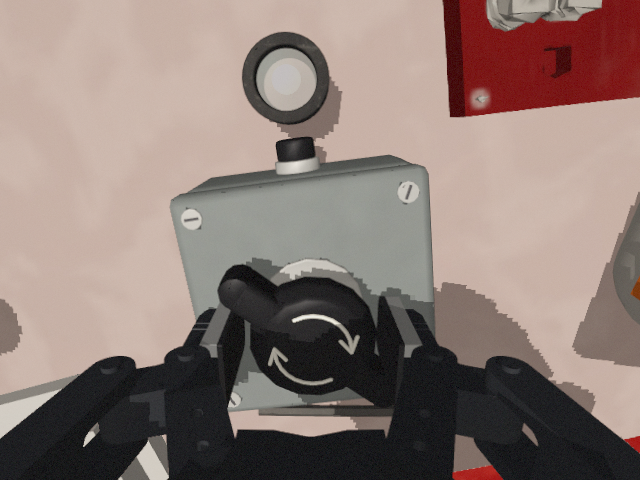

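The head has sprung out, with its top at 94.4 mm. I'll turn the fingers back so the head returns to rest, then lift clear.

```bash
python3 -m inch '[[0,0,0,0,0,-0.12,0.41],[0,0,0,0,0,-0.24,0.41],[0,0,0,0,0,-0.36,0.41],[0,0,0,0,0,-0.48,0.41],[0,0,0,0,0,-0.6,0.41],[0,0,0,0,0,-0.72,0.41],[0,0,0,0,0,-0.84,0.41],[0,0,0,0,0,-0.9,0.41],[0,0,-0.03,0,0,-0.9,0.41],[0,0,-0.07,0,0,-0.9,0.41],[0,0,-0.11,0,0,-0.9,0.41],[0,0,-0.12,0,0,-0.9,0.41]]'
python3 - <<'E'
from h import *
p,Rt=pose();print(p,telemetry.get_obs()['q'],Rt.T@(np.array([.4987,.209,.19])-p))
im,W=cam("scene")
q=W[...,:2]-[.4925,-.1995]; r=np.hypot(q[...,0],q[...,1])
m=(W[...,2]>.075)&(r<.02)&(W[...,2]<.11); print(m.sum(),np.percentile(W[m][:,2],[50,80]))
m=(W[...,2]>.078)&(W[...,2]<.11)&(r>.026)&(r<.037); a=np.degrees(np.arctan2(q[...,1],q[...,0]))[m]; print(np.median(a[a<0]),np.median(a[a>0]))
m=(W[...,2]>.054)&(W[...,2]<.066)&(r<.08);print(cv2.minAreaRect(W[m][:,:2].astype(np.float32)))
E
```

```text
time: 7.63
ee_pos: [0.4936, -0.1995, 0.1937]
tcp_rot: [179.7, -0.1, 58.0]
wrist_force: [0.5, -0.6, 1.1]
opening: 0.0504
[ 0.49360621 -0.19953137  0.19367985] [-2.20138904e+01  1.59161557e+00  2.35786963e+00  9.04365678e+01
  7.02571491e-03  9.99417151e+01] [ 0.34931426 -0.21191665  0.00287251]
468 [0.09417023 0.09531625]
-81.11332589588922 108.56625090646907
((0.4917730689048767, -0.19855481386184692), (0.10056600719690323, 0.09993897378444672), 12.716096878051758)
```

```bash
python3 -m inch '[[0.349,-0.212,0,0,0,0,1],[0.349,-0.212,0,0,0,0,1],[0.349,-0.212,0,0,0,0,1],[0.349,-0.212,0,0,0,0,1],[0.349,-0.212,0,0,0,0,1],[0.349,-0.212,0,0,0,0,1],[0.349,-0.212,0,0,0,0,1],[0.349,-0.212,0,0,0,0,1],[0.349,-0.212,0,0,0,0,1],[0.349,-0.212,0,0,0,0,1],[0.349,-0.212,0,0,0,0,1],[0.349,-0.212,0,0,0,0,1]]'
python3 - <<'E'
from h import *
im,W=cam("wrist"); save("w5",im); p,Rt=pose()
r=np.hypot(W[...,0]-.4987,W[...,1]-.209)
m=(W[...,2]>.072)&(W[...,2]<.085)&(r<.03); print(m.sum(),cv2.minEnclosingCircle(W[m][:,:2].astype(np.float32)),np.median(W[m],0))
print(p,Rt.T@(np.array([.4987,.209,.076])-p))
E
```

```text
time: 8.68
ee_pos: [0.4984, 0.2105, 0.1863]
tcp_rot: [-179.9, 0.1, 58.2]
wrist_force: [-0.2, -0.7, -0.3]
opening: 0.0
1200 ((0.5010500550270081, 0.210811585187912), 0.012955163605511189) [0.50139615 0.21139865 0.0764502 ]
[0.49862482 0.20931932 0.18665307] [-6.61275625e-06  3.65939514e-04  1.10652947e-01]
```

View pics/w5.png

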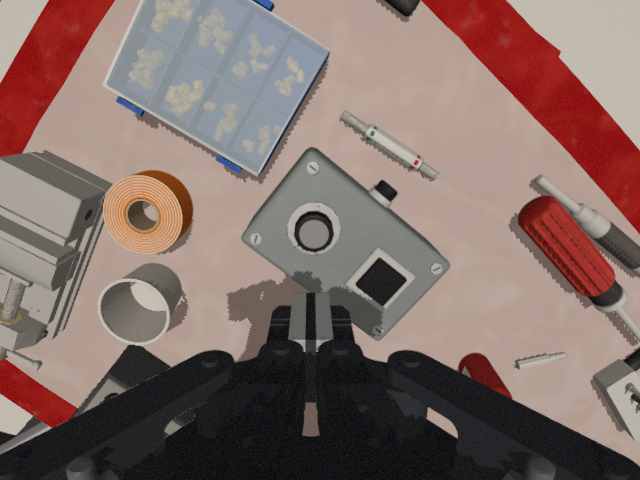

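The round reset is at (315,231), directly ahead of the tip, and the square start at (381,282) is well clear of it.

```bash
python3 -m inch '[[0.001,0.001,0.04,0,0,0,1],[0.001,0.001,0.08,0,0,0,1],[0.001,0.001,0.1,0,0,0,1],[0.001,0.001,0.108,0,0,0,1],[0.001,0.001,0.112,0,0,0,1],[0.001,0.001,0.115,0,0,0,1],[0.001,0.001,0.115,0,0,0,1]]'
python3 -m inch '[[0,0,0.001,0,0,0,1],[0,0,0.002,0,0,0,1],[0,0,0.003,0,0,0,1],[0,0,0.003,0,0,0,1]]'
```

```text
time: 9.32
ee_pos: [0.5014, 0.209, 0.0741]
tcp_rot: [179.9, -0.1, 57.8]
wrist_force: [-1.3, -1.8, 3.1]
opening: 0.0003
time: 9.65
ee_pos: [0.5016, 0.2095, 0.0706]
tcp_rot: [179.9, -0.1, 57.8]
wrist_force: [2.3, -2.5, 5.0]
opening: 0.0001
```

```bash
python3 -m inch '[[0,0,0.001,0,0,0,1],[0,0,0.002,0,0,0,1],[0,0,0.002,0,0,0,1],[0,0,0.002,0,0,0,1]]'
```

```text
time: 9.98
ee_pos: [0.5017, 0.2095, 0.0699]
tcp_rot: [179.9, -0.1, 57.8]
wrist_force: [-1.2, -4.4, 15.7]
opening: -0.0
```

Reset is bottomed: 15.7 N with the tip at 70 mm. Now I'll retract and check.

```bash
python3 -m inch '[[0,0,-0.01,0,0,0,1],[0,0,-0.04,0,0,0,1],[0,0,-0.08,0,0,0,1],[0,0,-0.12,0,0,0,1],[0,0,-0.12,0,0,0,1],[0,0,-0.12,0,0,0,1]]'
python3 - <<'E'
from h import *
im,W=cam("wrist")
r=np.hypot(W[...,0]-.5,W[...,1]-.21); m=(W[...,2]>.066)&(W[...,2]<.085)&(r<.012); print('reset',np.median(W[m],0))
m=(W[...,2]>.056)&(W[...,2]<.066)&(np.hypot(W[...,0]-.508,W[...,1]-.182)<.09);print(cv2.minAreaRect(W[m][:,:2].astype(np.float32)))
r=np.hypot(W[...,0]-.519,W[...,1]-.153); m=(r<.006); print('start',np.nanmedian(W[m],0))
im,W=cam("scene"); save("s6",im)
r=np.hypot(W[...,0]-.4925,W[...,1]+.1995); m=(W[...,2]>.075)&(r<.02)&(W[...,2]<.11); print('stop',np.median(W[m][:,2]))
E
```

```text
time: 10.48
ee_pos: [0.5015, 0.2102, 0.1902]
tcp_rot: [179.9, -0.2, 57.8]
wrist_force: [0.3, 0.4, -0.6]
opening: 0.0005
reset [0.50042497 0.21048739 0.07660088]
((0.5109624266624451, 0.18303035199642181), (0.08021023869514465, 0.12879826128482819), 19.246095657348633)
start [0.51896168 0.15286738 0.06840471]
stop 0.09423871377040494
```

View pics/s6.png

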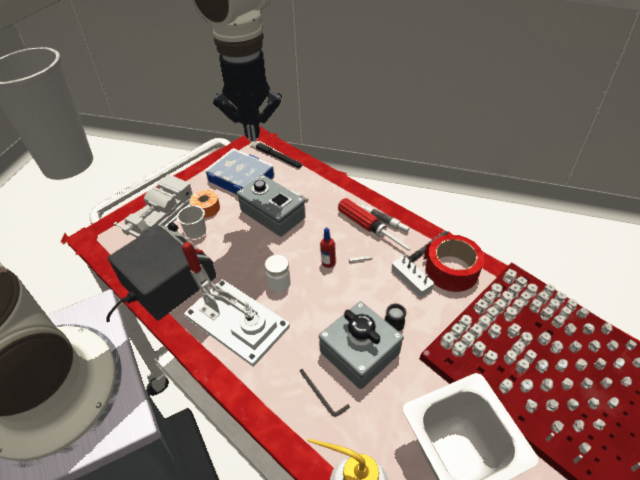

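The boxes at (362,340) and (272,205) and the bystanders are where they began, and the arm is clear of everything.

```bash
python3 -c "
from workcell import order
print(order.job_done())"
```

```text
the job is handed in; nothing more can be done
None
```

The stop-station check is finished and handed in at about 10.6 s of robot time.

- **Stop pressed:** I pushed the mushroom in until it bottomed (14 N at the wrist) and took the fingers off. All three cameras then showed its top at 86 mm, so it was latched.
- **Stop released:** I twisted the head clockwise with one fingertip against each wing until it sprang out. It needed somewhat more turn than I had estimated. Its top was then at 94 mm, and the head was back at its rest angle.
- **Reset pressed:** With the stop out, I pressed the reset button to the bottom (tip at 70 mm, 15.7 N) and let go. It came back up to about 76.6 mm.

**Last checks:**
- The stop head is at 94.2 mm.
- The start button is at 68.4 mm, so it was not pressed.
- The stop box measured the same position after the twist. The two-button box differs by about 2–3 mm between cameras, which is close to the calibration error.
- By eye in the final picture, both boxes and the loose items are where they began, and the arm is clear of everything.

No check failed.

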